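# Hold the shaft collar on the spindle flat of a painting turntable

### The job

Slide the collar from the brown board down over the upright spindle onto its shoulder and let go, then pinch the spindle's tip with one finger on its blue flat and turn it until the flat faces the way the brass pointer points. Then lift the collar level to the middle of the flat, red set-screw on the flat's side, and finish while still holding it there, not leaning on the spindle. Do not knock the gold tin, blue pot or brush jar about.

Things in the scene. Friction and masses are not known exactly. Their poses are not given: they have to be found in the camera images.
- drive: fixed green turntable drive, 150 (x) x 120 x 42 mm high; origin at the centre of its underside, under the spindle axis, z up. Its x axis is the way the brass pointer bar on its top points, outward (28 to 71 mm from the axis, up to 47 mm high). A boss of diameter 52 rises to 55 mm, then a neck of diameter 33 to 75 mm: its top is the shoulder the collar rests on; the spindle stands on from there
- spindle (a joint): turn of the upright steel spindle, rad, counter-clockwise from above; 0: flat faces as the pointer. Starts at 0.5 to 1.4, stays where left, friction 0.05 N m. Diameter 22 mm, round from the shoulder (75 mm above the drive's underside) to 103 mm, then with one flat up to the tip at 137 mm (last 3 mm chamfered). Across the flat it is 18 mm, not 22: the fingers can feel it
- spindle_flat (a point): the blue-painted flat on the spindle, 16.5 mm wide, from 103.5 to 134.5 mm above the drive's underside, its blue edge also seen from above. Origin on the flat's face, 7 mm from the spindle axis, at mid height of the flat (120 mm above the drive's underside); x axis points straight out of the flat, z up. It turns with the spindle (spindle_c2 in the rules is this face)
- collar: loose aluminium ring lying bore upright on a fixed brown board 5 mm thick: 42 mm outside, bore 26, 20 mm high, 0.08 to 0.17 kg. Two flat cheeks (22 mm long, full height) at its +y and -y are 46 mm apart outside: grip there. Origin at the centre of the underside, z up, x towards the red set-screw head (diameter 10, out to 28 mm from the axis, mid height). Starts with x within 0.9 rad of world x
- collar_mid (a point): centre of the collar's bore at mid height, 10 mm above its underside; same axes as the collar
- collar_screw (a point): outer end of the red set-screw head, 28 mm from the collar's axis along its x, at mid height
- gold_tin: bystander: paint tin with a gold lid, diameter 90, 95 mm high, origin under its centre
- blue_pot: bystander: small paint pot with a blue lid, diameter 38, 42 mm high, origin under its centre
- brush_jar: bystander: glass jar, diameter 76, 90 mm high, with brushes sticking out to about 190 mm high and 45 mm from its axis; origin under its centre
Things that resemble listed ones, but are neither listed nor needed, are in the scene too. Of the things shaped like the drive, the green one is meant.

How it is judged:
On the way, in this order (a step that is already met when the one before it is completed fails the run):
1. the collar rests on the bearing shoulder around the spindle, let go (z of collar_mid in the frame of drive between 0.081 and 0.089 m and horizontal distance between collar_mid and drive below 0.006 m and angle between collar's own z axis and vertical below 0.12 rad and contact force between the fingers and collar below 0.2 N and linear speed of collar below 0.02 m/s), for 0.2 s.
2. the spindle's tip is pinched with a finger on its flat, and the flat faces the way the pointer points (within 0.15 rad) (value of joint spindle between -0.15 and 0.15 rad and contact force between the fingers and spindle_c2 above 2 N), for 0.2 s.
At the end, for the whole second after the job is handed in: The fingers hold the collar still (over 3 N): middle within 7 mm of the flat's mid height, within 6 mm of the axis, level and its set-screw along the flat's outward direction within 0.12 and 0.2 rad, pressing on the spindle under 3 N; the flat faces as the pointer within 0.2 rad (value of joint spindle between -0.2 and 0.2 rad and z of collar_mid in the frame of spindle_flat between -0.007 and 0.007 m and horizontal distance between collar_mid and drive below 0.006 m and angle between the x axis of collar and the x axis of spindle_flat, either way round below 0.2 rad and x of collar_screw in the frame of spindle_flat above 0 m and angle between collar's own z axis and vertical below 0.12 rad and contact force between the fingers and collar above 3 N and contact force between collar and drive below 3 N and linear speed of collar below 0.01 m/s); the arm keeps its last pose, push and grip.
It fails at once if the gold tin is knocked more than 30 mm from its place (distance of gold_tin from where it was at the start of the episode above 0.03 m).
It fails at once if the blue pot is knocked more than 30 mm from its place (distance of blue_pot from where it was at the start of the episode above 0.03 m).
It fails at once if the brush jar is knocked more than 30 mm from its place (distance of brush_jar from where it was at the start of the episode above 0.03 m).
It also fails if it takes over 58 s, if anything falls off the work surface, if the arm or the gripper's body presses on something with over 40 N, if the wrist force passes 120 N, or if a joint passes its speed limit or range.

### The arm

A 7-joint arm with a two-finger parallel gripper is mounted at the origin on the work surface. World frame = base frame: x ahead of the robot, y to its left, z up, the work surface at z = 0. Lengths are in m, angles in rad, forces in N, time in s.
With the tool pointing down it reaches from about 0.4 to 0.85 m from the base axis. Payload 4.5 kg.
Tool frame: the origin (TCP) lies on the centre line of the jaws, within the pads' length; the fingertips stand r.tips_ahead ahead of it and the grasp point (between the pads) is the TCP (r.tips_ahead is the distance from the TCP to the fingertips, in m); z points along the fingers, y is the direction in which the jaws open and shut (so a half turn about z gives the same grasp; the last joint's range is limited). The gripper opens to 88 mm and grips with 3 to 60 N. Pads are 18 mm wide; open, the fingers measure 123 mm over their backs; the gripper's body (75 mm by 187 mm) begins 45 mm behind the grasp point.
Start: joints at [1.348, 0.689, -0.195, 1.565, 0.157, 0.902, -0.215], TCP at [0.159, -0.605, 0.258] pointing down, gripper open.
Joint ranges: [-3.01, 3.01], [-0.46, 2.08], [-1.47, 1.51], [0.13, 2.56], [-1, 4.14], [0.04, 2.09], [-2.66, 2.66]. Speed limits (rad/s): [2.57, 2.57, 3.14, 3.14, 3.14, 3.14, 3.14].

### API

Orientations are given as a unit quaternion [x, y, z, w].
In Python, from plant import r gives the robot as it stands.
- The arm moves only by the shell command python3 -m inch 'ROWS' [FORCE]. ROWS is JSON, a list of rows, each a list of 5 numbers: the shift along the world's x, y, z in units of 25 mm (1.0 is 25 mm), then the turn about the world's z in units of 6 degrees (1.0 is 6 degrees), then the finger opening in mm, from 0 to 88.1. A call has 1 to 5 rows; each row shifts and turns the commanded pose from where the row before left it; what a row does not reach is not made up. A row lasts 1/10 s, in which the tool goes at most 50 mm and 8.59 degrees, less where a joint would pass 70% of its speed; a pose out of reach is approached as far as the arm can. A call is refused whole if a number of a shift passes 1 or a number of a turn 1, either way. A call with a gripper value outside its range is refused whole. The fingers move at their own pace and stop on an object; FORCE is the grip in N (left out, the last holds). Time passes only in rows, so rows that do not move let the fingers close. It gives the time, the measured TCP pose, the force and the opening at its end, in the units of the state.
- r.get_state(): the state, without advancing time (a new reading comes with each control period).
- r.snapshot(name): name is "scene" or "side" or "wrist"; returns a dict with "pixels" (480x640x3 uint8, red, green, blue), "range_z" (480x640 float32, m along the optical axis (not along the pixel's ray), 0 where there is no reading), "K" (3x3 intrinsics, pixels), "k1" (the pictures are not rectified: a ray, as slopes to the right and down, at radius r is drawn at 1 + k1 r^2 times it, then the intrinsics apply), "position" and "attitude" of the camera in the world. Camera axes: x right, y up, looking along -z (the intrinsics and any distortion apply to the point x, -y, -z); pixel columns grow to the right and rows downward; lengths in m; the calibration is good to about 2 mm. A picture is of the moment at which its call begins.
- r.finish_job(): hands the job in, once; it reports no verdict.
The state is a dict: "clock": time; "q": joint angles; "qd": joint speeds; "joint_torque": joint torques, N m; "tool_pos": TCP position; "eef_rot": TCP orientation; "contact_force": force on the tool from outside, world axes, zero at the start; "moment": the same for the moment, N m; "opening": opening from 0.0 (shut) to 1.0 (fully open).
Only numpy, scipy, OpenCV 4.12 (cv2) and the standard library are available. Lean on these libraries where they do the work, as an engineer would, in place of code of your own. Each camera call takes 0.05 s, during which the arm holds its last target. There are 200 camera calls.

## Working session

There is one attempt and no reset: what is moved stays moved. The work goes in short steps, Python scripts to look and compute and a shell command to move; the robot and the scene stay as the last step left them, time stands still between calls to the robot, and variables do not carry over. Pictures are saved under pics/ and viewed, about 8 in all and at most 12, crops included, and the job is handed in when it is done.

```bash
ls; mkdir -p pics; cat > h.py <<'E'
import numpy as np, cv2
from scipy.spatial.transform import Rotation as R
from plant import r
def snap(n):
    s=r.snapshot(n); return s
def save(s,name,crop=None,sc=1):
    im=s["pixels"]
    if crop: u0,v0,u1,v1=crop; im=im[v0:v1,u0:u1]
    im=cv2.resize(im,None,fx=sc,fy=sc,interpolation=cv2.INTER_CUBIC)
    cv2.imwrite("pics/"+name,im[...,::-1].copy())
def cam(s):
    a=np.array(s["attitude"],float)
    return (R.from_quat(a) if a.size==4 else R.from_matrix(a)).as_matrix(), np.array(s["position"])
def slopes(s,u,v):
    K=np.array(s["K"]);k=s["k1"]
    p=cv2.undistortPoints(np.stack([np.ravel(u),np.ravel(v)],-1).astype(float)[:,None],K,np.array([k,0,0,0,0.]))[:,0]
    return p
def ray(s,u,v):
    p=slopes(s,u,v); A,c=cam(s)
    return c, np.c_[p[:,0],-p[:,1],-np.ones(len(p))]@A.T
def atz(s,u,v,z):
    c,d=ray(s,u,v); return c+d*((z-c[2])/d[:,2])[:,None]
def pt(s,u,v):
    c,d=ray(s,u,v); z=s["range_z"][np.ravel(v).astype(int),np.ravel(u).astype(int)]
    return c+d*z[:,None]
def proj(s,P):
    A,c=cam(s);q=(np.atleast_2d(P)-c)@A; x=q[:,0]/-q[:,2];y=-q[:,1]/-q[:,2];f=1+s["k1"]*(x*x+y*y);K=np.array(s["K"])
    return np.c_[K[0,0]*x*f+K[0,2],K[1,1]*y*f+K[1,2]]
E
python3 - <<'E'
from h import *
import pickle
print(r.get_state(), r.tips_ahead)
S={n:snap(n) for n in("scene","side","wrist")}
pickle.dump(S,open("s0.pkl","wb"))
for n in S: save(S[n],n+"0.png"); print(n,S[n]["position"],S[n]["attitude"],S[n]["k1"],S[n]["K"])
E
```

```text
pics
{'clock': 0.0, 'q': array([ 1.34783033,  0.68998455, -0.19454656,  1.56637323,  0.15731326,
        0.90254543, -0.21511614]), 'qd': array([-0.00094189,  0.00010012,  0.00033607, -0.0020156 , -0.00068925,
       -0.00120474,  0.00037622]), 'joint_torque': array([-3.12581278e-04, -5.27567053e+01, -1.26691472e+00, -1.53430277e+01,
       -5.27025224e-02,  6.59715064e-03,  1.53788824e-04]), 'tool_pos': array([ 0.15852583, -0.60391144,  0.25690273]), 'eef_rot': array([ 9.91763023e-01,  1.28082744e-01, -1.90055160e-04, -9.38136476e-04]), 'contact_force': array([-0.43322388, -0.66478044,  0.31640347]), 'moment': array([ 0.01176342, -0.03462602, -0.00289082]), 'opening': 0.999883305584885} 0.019
scene [ 1.1127756  -0.67867171  0.80757703] [0.44915313 0.16029385 0.27661028 0.83429857] 0.026753524962487656 [[434.00391618   0.         324.30736308]
 [  0.         434.00391618 242.1759851 ]
 [  0.           0.           1.        ]]
side [0.08749334 1.02296021 0.94425614] [-0.07700342  0.40442391  0.88973952 -0.19716836] -0.0908614084984032 [[552.07356259   0.         323.7963005 ]
 [  0.         552.07356259 231.14307172]
 [  0.           0.           1.        ]]
wrist [ 0.24019423 -0.58338875  0.38339398] [-0.12810465  0.10011105 -0.60239344  0.78146601] -0.09170496447841484 [[400.94543145   0.         316.06072382]
 [  0.         400.94543145 238.63009971]
 [  0.           0.           1.        ]]
```

View pics/scene0.png

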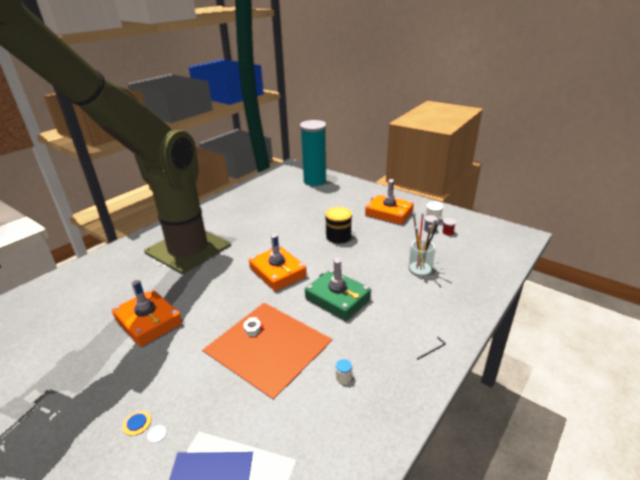

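View pics/side0.png

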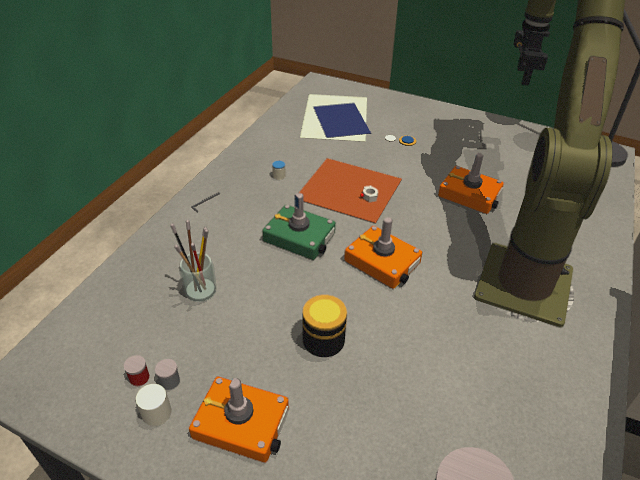

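Scene picture: collar on the board at (253,327), green drive at (338,292) with its tip at (337,262), tin (339,225), jar (421,260), blue pot (344,372). Side picture: collar (370,193), drive (300,230), tip (299,197), flat dark-blue facing roughly left of the camera. Next: enlarged crops and measurements.

```bash
python3 - <<'E'
from h import *
import pickle
S=pickle.load(open("s0.pkl","rb"))
a=S["scene"]["pixels"][245:345,235:375]; b=S["side"]["pixels"][175:275,255:395]
f=lambda x:cv2.resize(x,None,fx=5.7,fy=3*1.0,interpolation=cv2.INTER_CUBIC)
f=lambda x:cv2.resize(x,(784//1,560),interpolation=cv2.INTER_CUBIC)
g=lambda x:cv2.resize(x,(420,300),interpolation=cv2.INTER_CUBIC)
# stack: scene left, side right at 2.85x
o=np.vstack([cv2.resize(a,(420,300),interpolation=cv2.INTER_CUBIC),cv2.resize(b,(420,300),interpolation=cv2.INTER_CUBIC)])
cv2.imwrite("pics/c1.png",o[...,::-1])
s=S["scene"]; d=S["side"]
for n,s_,pp in(("scene",s,[(253,326,.025),(337,262,.137),(339,215,.095),(344,366,.042),(421,270,0)]),("side",d,[(370,190,.025),(299,197,.137),(325,310,.095),(279,164,.042),(199,290,0)])):
    for u,v,z in pp: print(n,u,v,atz(s_,u,v,z).round(4),pt(s_,[u],[v]).round(4))
E
```

```text
scene 253 326 [[ 0.4619 -0.1493  0.025 ]] [[ 0.4462 -0.1366  0.0062]]
scene 337 262 [[0.5637 0.0772 0.137 ]] [[0.5628 0.0784 0.1359]]
scene 339 215 [[0.3777 0.3455 0.095 ]] [[0.3747 0.3497 0.0921]]
scene 344 366 [[ 0.7327 -0.1303  0.042 ]] [[ 0.7331 -0.1309  0.0427]]
scene 421 270 [[0.6861 0.3487 0.    ]] [[0.6984 0.319  0.0233]]
side 370 190 [[ 0.4559 -0.148   0.025 ]] [[ 0.4587 -0.1567  0.0182]]
side 299 197 [[0.5534 0.0951 0.137 ]] [[0.5546 0.0926 0.1348]]
side 325 310 [[0.3674 0.3542 0.095 ]] [[0.3673 0.3543 0.0952]]
side 279 164 [[ 0.728  -0.1268  0.042 ]] [[ 0.729  -0.1286  0.0406]]
side 199 290 [[0.6852 0.3506 0.    ]] [[0.6607 0.3782 0.0388]]
```

View pics/c1.png

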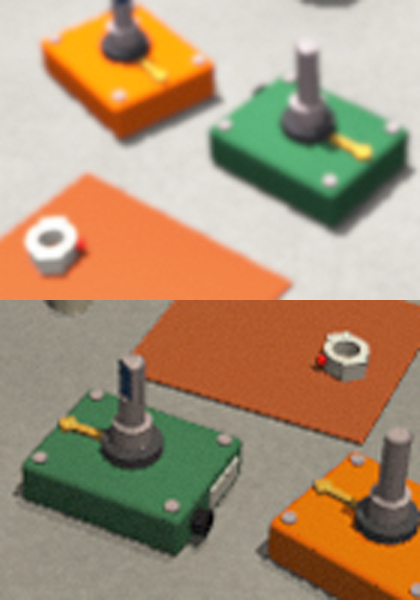

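View pics/wrist0.png

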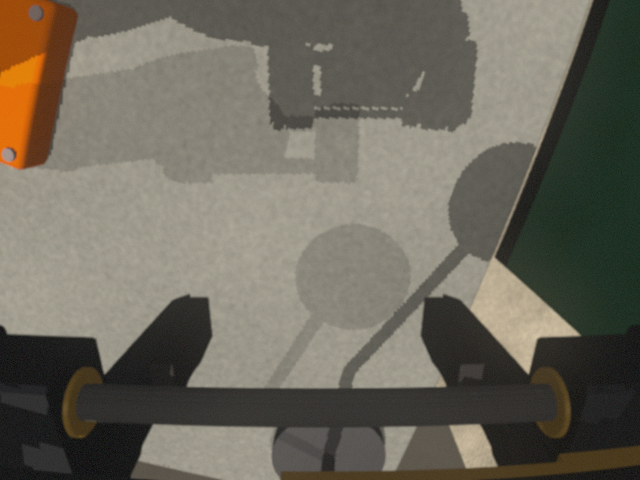

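Crop: collar bore at scene (252,324), screw (262,327); side bore (370,191), screw (362,195). Pointer tip at scene (356,295), side (277,216). Wrist sees only bare table now. Using the depth clouds for centres.

```bash
cat >> h.py <<'E'
def cloud(s):
    v,u=np.mgrid[0:480,0:640]; P=pt(s,u,v).reshape(480,640,3); P[s["range_z"]<=0]=np.nan; return P
E
python3 - <<'E'
from h import *
import pickle
S=pickle.load(open("s0.pkl","rb"))
for n in("scene","side"):
    s=S[n];P=cloud(s);hsv=cv2.cvtColor(s["pixels"],cv2.COLOR_RGB2HSV)
    g=(abs(hsv[...,0].astype(int)-72)<15)&(hsv[...,1]>110)&(abs(P[...,2]-.042)<.006)&(abs(P[...,0]-.56)<.2)&(abs(P[...,1]-.08)<.2)
    q=P[g]; rc=cv2.minAreaRect((q[:,:2]*1000).astype(np.float32)); print(n,"drive",g.sum(),rc, np.median(q[:,2]))
    t=(np.hypot(P[...,0]-.558,P[...,1]-.088)<.04)&(P[...,2]>.08)&(P[...,2]<.14); q=P[t]
    C,d=cam(s)[1],None
    print(" spindle pts",t.sum(),q.mean(0)); 
    for z0,z1 in((.08,.1),(.1,.12),(.12,.135)):
        w=q[(q[:,2]>z0)&(q[:,2]<z1)]; 
        if len(w): print("  ",z0,w.mean(0).round(4))
    c=(np.hypot(P[...,0]-.459,P[...,1]-.149)<0)
    c=(np.hypot(P[...,0]-.459,P[...,1]+.149)<.045)&(hsv[...,1]<90)&(P[...,2]>.02); q=P[c]
    (x,y),rr=cv2.minEnclosingCircle((q[:,:2]*1000).astype(np.float32)); print(" collar",c.sum(),x,y,rr,np.median(q[:,2]))
    rd=(hsv[...,1]>190)&((hsv[...,0]<4)|(hsv[...,0]>174))&(np.hypot(P[...,0]-.459,P[...,1]+.149)<.045)
    v,u=np.nonzero(rd); print(" red",rd.sum(), u.mean() if len(u) else 0,v.mean() if len(v) else 0)
    px={"scene":[(252,324.3,.025),(262,326.7,.015),(337.3,259.3,.137),(355.7,295.3,.047),(346.7,291,.047)],"side":[(370.3,191.3,.025),(362,195,.015),(299.3,194.3,.137),(277,216,.047),(288,219.7,.047)]}[n]
    for u,v,z in px: print("  ",atz(s,u,v,z).round(4))
E
```

```text
scene drive 897 ((561.0255126953125, 81.18620300292969), (114.59008026123047, 146.63462829589844), 87.6226806640625) 0.04153606532921028
 spindle pts 154 [0.56285784 0.07993881 0.11230639]
   0.08 [0.563  0.0793 0.0905]
   0.1 [0.564  0.0793 0.1105]
   0.12 [0.5638 0.0799 0.1278]
 collar 138 453.093994140625 -146.46913146972656 27.736967086791992 0.024362366478389463
 red 4 261.5 326.5
   [[ 0.4554 -0.1464  0.025 ]]
   [[ 0.4743 -0.1306  0.015 ]]
   [[0.5571 0.0877 0.137 ]]
   [[0.6211 0.0834 0.047 ]]
   [[0.5911 0.084  0.047 ]]
side drive 588 ((556.3414916992188, 90.46637725830078), (118.82852935791016, 146.3783721923828), 87.38581848144531) 0.041591397758145854
 spindle pts 189 [0.55665092 0.09392598 0.11245361]
   0.08 [0.5562 0.0954 0.0906]
   0.1 [0.5573 0.0943 0.1096]
   0.12 [0.5564 0.0942 0.1282]
 collar 109 453.0924987792969 -145.7620849609375 27.358774185180664 0.024130548344000635
 red 9 361.8888888888889 194.66666666666666
   [[ 0.4531 -0.1428  0.025 ]]
   [[ 0.4717 -0.1295  0.015 ]]
   [[0.5574 0.0854 0.137 ]]
   [[0.6206 0.0862 0.047 ]]
   [[0.5889 0.087  0.047 ]]
```

```bash
R='python3 -m inch'
python3 -m inch '[[0.5,0.9,0,0.2,88],[0.6,0.9,0,0.2,88],[0.6,0.9,0,0.2,88],[0.6,0.9,0,0.2,88],[0.6,0.9,0,0.2,88]]' 30
python3 -m inch '[[0.6,0.9,0,0.2,88],[0.6,0.9,0,0.2,88],[0.6,0.9,0,0.2,88],[0.6,0.9,0,0.2,88],[0.6,0.9,0,0.2,88]]'
python3 -m inch '[[0.6,0.9,0,0.2,88],[0.6,0.9,0,0.2,88],[0.6,0.9,0,0.3,88],[0.6,0.9,0,0.3,88],[0.6,0.9,0,0.3,88]]'
python3 - <<'E'
from h import *
print(r.get_state()["q"].round(3))
E
```

```text
clock: 0.65
tool_pos: [0.2317, -0.4909, 0.2576]
eef_rot: [0.984, 0.18, -0.0, -0.0]
contact_force: [0.1, -1.1, -0.0]
opening: 1.002
clock: 1.15
tool_pos: [0.3067, -0.3785, 0.2577]
eef_rot: [0.973, 0.231, -0.0, -0.0]
contact_force: [0.4, 0.7, 0.3]
opening: 0.996
clock: 1.65
tool_pos: [0.3817, -0.266, 0.2576]
eef_rot: [0.955, 0.297, -0.0, -0.0]
contact_force: [-0.5, -0.6, -0.4]
opening: 0.999
[ 0.686  0.493 -0.265  2.028  0.207  0.646 -0.682]
```

```bash
python3 - <<'E'
from h import *
import pickle
s=snap("wrist");pickle.dump(s,open("w1.pkl","wb"));save(s,"w1.png");print(cam(s),proj(s,[[.454,-.145,.025],[.558,.087,.137]]))
E
```

```text
(array([[ 5.67762715e-01,  7.79596319e-01,  2.64338949e-01],
       [-8.23191956e-01,  5.37971032e-01,  1.81499788e-01],
       [-7.10130873e-04, -3.20650509e-01,  9.47197312e-01]]), array([ 0.4512277, -0.2189917,  0.3840603])) [[ 245.15175389   50.07737535]
 [ 103.36020917 -125.42697021]]
```

View pics/w1.png

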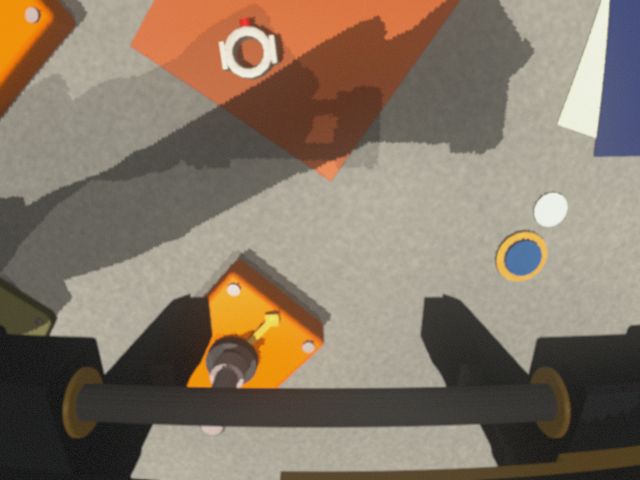

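Wrist picture: collar ring centred (248,51), screw at (246,20), cheeks near (223,55) and (274,47); the tool is above an orange decoy.

```bash
python3 - <<'E'
from h import *
import pickle
s=pickle.load(open("w1.pkl","rb"));P=cloud(s);hsv=cv2.cvtColor(s["pixels"],cv2.COLOR_RGB2HSV)
m=(hsv[...,1]<90)&(P[...,2]>.020)&(np.hypot(P[...,0]-.454,P[...,1]+.145)<.04)
q=P[m];print(m.sum(),np.median(q[:,2]))
print(cv2.minAreaRect((q[:,:2]*1000).astype(np.float32)),q.mean(0))
rd=(hsv[...,1]>190)&((hsv[...,0]<4)|(hsv[...,0]>176))&(np.hypot(P[...,0]-.454,P[...,1]+.145)<.05)
v,u=np.nonzero(rd);print(len(u),u.mean(),v.mean())
c=atz(s,248,51,.025)[0];k=atz(s,[222.5,274],[55,47],.025);sc=atz(s,246,20,.015)[0]
print(c,k,k.mean(0),np.degrees(np.arctan2(*(k[1]-k[0])[[1,0]])),sc,np.degrees(np.arctan2(*(sc-c)[[1,0]])))
E
```

```text
1480 0.024256164683749193
((453.991455078125, -147.335205078125), (41.018455505371094, 46.74107360839844), 41.27248001098633) [ 0.45407403 -0.1472877   0.02418826]
53 244.60377358490567 21.69811320754717
[ 0.45470768 -0.14737617  0.025     ] [[ 0.44014005 -0.13118012  0.025     ]
 [ 0.46946587 -0.16367982  0.025     ]] [ 0.45480296 -0.14742997  0.025     ] -47.93876383894867 [ 0.47490865 -0.13056855  0.015     ] 39.761162889005305
```

```bash
python3 -m inch '[[0.6,0.95,-0.5,0.2,88],[0.6,0.95,-0.5,0.2,88],[0.6,0.95,-0.5,0.2,88],[0.6,0.95,-0.5,0.2,88],[0.5,0.95,-0.5,0.3,88]]'
python3 -m inch '[[0,0,-1,0,88],[0,0,-1,0,88],[0,0,-1,0,88],[0,0,-1,0,88],[0,0,-0.6,0,88]]'
python3 -m inch '[[0,0,-1,0,75],[0,0,-1,0,65],[0,0,0,0,60]]'
python3 - <<'E'
from h import *
print(r.get_state()["q"].round(3),r.get_state()["tool_pos"])
s=snap("wrist"); c=proj(s,[.454,-.147,.025])[0];print(c);save(s,"w2.png")
E
```

```text
clock: 2.2
tool_pos: [0.4546, -0.1474, 0.1947]
eef_rot: [0.936, 0.352, 0.0, 0.0]
contact_force: [0.3, -0.1, 0.3]
opening: 1.0
clock: 2.7
tool_pos: [0.4532, -0.1482, 0.0786]
eef_rot: [0.936, 0.351, -0.001, -0.0]
contact_force: [-0.8, -0.9, 1.2]
opening: 1.0
clock: 3.0
tool_pos: [0.4526, -0.1478, 0.0279]
eef_rot: [0.936, 0.351, -0.002, -0.001]
contact_force: [0.0, -0.1, 1.6]
opening: 0.747
[ 0.238  0.939 -0.031  2.142  0.372  0.07  -1.005] [ 0.45256004 -0.14781958  0.02793036]
[315.14079919 336.23009726]
```

```bash
python3 -m inch '[[0,0,0.04,0,50],[0,0,0,0,44],[0,0,0,0,30],[0,0,0,0,30],[0,0,0,0,30]]' 30
python3 -m inch '[[0,0,0.4,0,30],[0,0,0.6,0,30],[0,0,0,0,30]]'

```

```text
clock: 3.55
tool_pos: [0.4543, -0.1485, 0.0324]
eef_rot: [0.936, 0.351, 0.001, 0.001]
contact_force: [-0.2, -0.7, 7.3]
opening: 0.521
clock: 3.85
tool_pos: [0.4546, -0.1486, 0.058]
eef_rot: [0.936, 0.351, 0.001, 0.001]
contact_force: [0.1, 0.5, -1.1]
opening: 0.52
```

```bash
python3 -m inch '[[0,0,1,0,30],[0,0,1,0,30],[0,0.2,1,0,30],[0,0.5,1,-0.4,30],[0,0.8,1,-0.7,30]]'
python3 -m inch '[[0,0.9,0.7,-0.7,30],[0,0.9,0,-0.7,30],[0,0.9,0,-0.7,30],[0,0.9,0,-0.7,30],[0,0.9,0,-0.7,30]]'
python3 -m inch '[[0,0.9,0,-0.7,30],[0,0.9,0,-0.7,30],[0,0.8,0,-0.7,30],[0,0.7,0,-0.5,30],[0,0,0,0,30]]'
python3 - <<'E'
from h import *
import pickle
s=snap("wrist");pickle.dump(s,open("w3.pkl","wb"));save(s,"w3.png")
print(r.get_state()["q"].round(3),proj(s,[[.558,.087,.137],[.62,.085,.047]]))
E
```

```text
clock: 4.35
tool_pos: [0.4533, -0.1116, 0.1821]
eef_rot: [0.956, 0.294, -0.0, 0.0]
contact_force: [0.2, 0.5, -1.3]
opening: 0.521
clock: 4.85
tool_pos: [0.4535, 0.0026, 0.1987]
eef_rot: [0.993, 0.116, -0.0, 0.0]
contact_force: [0.2, 0.7, -1.4]
opening: 0.522
clock: 5.35
tool_pos: [0.4536, 0.0869, 0.1986]
eef_rot: [1.0, -0.016, 0.0, -0.001]
contact_force: [-0.2, 0.2, -0.8]
opening: 0.515
[-0.321  0.586  0.055  2.114 -0.071  0.444 -1.814] [[307.61646691  57.09140376]
 [310.39829904 -30.86956155]]
```

View pics/w3.png

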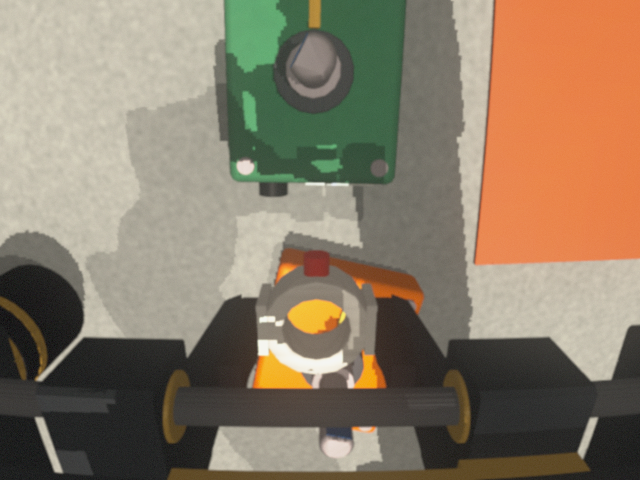

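```bash
python3 - <<'E'
from h import *
import pickle
s=pickle.load(open("w3.pkl","rb"));P=cloud(s);hsv=cv2.cvtColor(s["pixels"],cv2.COLOR_RGB2HSV)
n=np.hypot(P[...,0]-.558,P[...,1]-.087)<.035
for a,b in((.055,.07),(.07,.08),(.08,.10),(.10,.12),(.12,.132),(.132,.145)):
    m=n&(P[...,2]>a)&(P[...,2]<b)
    if m.sum()>3:
        q=P[m];(x,y),rr=cv2.minEnclosingCircle((q[:,:2]*1000).astype(np.float32));v,u=np.nonzero(m);print(a,b,m.sum(),q.mean(0).round(4),round(x,1),round(y,1),round(rr,1),u.min(),u.max(),v.min(),v.max())
g=(abs(hsv[...,0].astype(int)-70)<20)&(hsv[...,1]>110)&(abs(P[...,2]-.042)<.004)
q=P[g];print(g.sum());print(cv2.minAreaRect((q[:,:2]*1000).astype(np.float32)))
print(np.percentile(q[:,1],[1,99]))
# side edges lines: for x bins, y min/max
for x in np.arange(.49,.62,.015):
    w=q[abs(q[:,0]-x)<.003]
    if len(w)>20: print(round(x,3),w[:,1].min().round(4),w[:,1].max().round(4))
y=(abs(hsv[...,0].astype(int)-20)<6)&(hsv[...,1]>170)&(P[...,2]>.043)&(P[...,2]<.05)&(abs(P[...,1]-.087)<.03)
if y.sum(): print("ptr",y.sum(),P[y].mean(0),P[y].min(0),P[y].max(0))
save(s,"w3c.png",(260,0,370,110),5)
E
```

```text
0.055 0.07 509 [0.5545 0.0867 0.0555] 557.7 85.3 25.3 274 353 30 112
0.07 0.08 826 [0.5519 0.0861 0.0744] 557.9 85.3 16.4 286 340 43 98
0.08 0.1 33 [0.5483 0.0849 0.0902] 551.0 85.2 8.2 299 328 80 87
0.1 0.12 71 [0.5532 0.0878 0.1076] 558.1 85.1 11.1 292 330 47 86
0.12 0.132 40 [0.5491 0.085  0.126 ] 557.2 85.2 10.5 296 331 36 84
0.132 0.145 1736 [0.5572 0.0841 0.1357] 557.9 85.2 11.0 290 336 32 83
42
((554.2728881835938, 88.33857727050781), (82.37762451171875, 85.9803466796875), 82.14615631103516)
[0.04295551 0.12810715]
ptr 35 [0.46996674 0.08378938 0.04489882] [0.31977652 0.06933357 0.04303458] [0.60186135 0.11060904 0.04793678]
```

View pics/w3c.png

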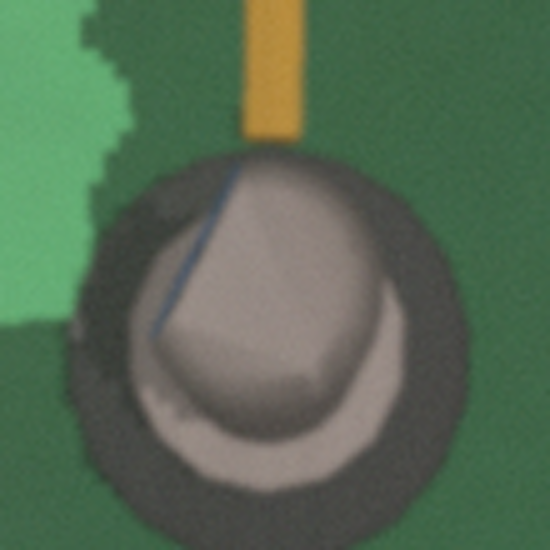

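Crop: spindle tip seen with its blue edge from (307.6,34) to (291,67), facing upper-left; pointer centreline from (314.6,27) to (315.2,0).

```bash
python3 - <<'E'
from h import *
import pickle
s=pickle.load(open("w3.pkl","rb"));ang=lambda a,b:np.degrees(np.arctan2(b[1]-a[1],b[0]-a[0]))
p=atz(s,[307.6,291],[34,67],.1345);print("flat edge",p,"normal",ang(p[1],p[0])+90, "mid-axis",p.mean(0)[:2]-[.5578,.0852])
p=atz(s,[314.6,315.2],[27.4,1],.047);print("ptr",p,ang(*p))
p=atz(s,[233,225],[178,3],.042);print("left",p,ang(*p))
p=atz(s,[394,405],[178,3],.042);print("right",p,ang(*p))
P=cloud(s);z0=.025
st=r.get_state();T=st["tool_pos"]
n=(np.hypot(P[...,0]-T[0],P[...,1]-T[1])<.04)&(abs(P[...,2]-(T[2]-.0274+.02))<.004)
q=P[n];print(T,n.sum(),cv2.minAreaRect((q[:,:2]*1000).astype(np.float32)),np.median(q[:,2]))
c=atz(s,[316],[317],np.median(q[:,2]))[0];sc=atz(s,[316.5],[263],np.median(q[:,2])-.01)[0];print("bore",c,"screw",sc)
E
```

```text
flat edge [[0.56788948 0.08670231 0.1345    ]
 [0.55434264 0.09458988 0.1345    ]] normal 59.79011716062786 mid-axis [0.00331606 0.0054461 ]
ptr [[0.58550684 0.08351061 0.047     ]
 [0.60120679 0.08262604 0.047     ]] -3.224734282308362
left [[0.4895585  0.1448965  0.042     ]
 [0.60375146 0.14058289 0.042     ]] -2.1633035546848283
right [[0.48594424 0.03017523 0.042     ]
 [0.6000224  0.02497407 0.042     ]] -2.6104717102673596
[0.45350354 0.08495956 0.19860704] 7007 ((458.74169921875, 83.373046875), (46.00455856323242, 66.51777648925781), 24.272315979003906) 0.19042761549665882
bore [0.46081079 0.08632176 0.19042762] screw [0.47892368 0.08557095 0.18042762]
```

```bash
python3 - <<'E'
from h import *
import pickle
s=pickle.load(open("w3.pkl","rb"));P=cloud(s);hsv=cv2.cvtColor(s["pixels"],cv2.COLOR_RGB2HSV)
T=[.4535,.085]
n=(np.hypot(P[...,0]-.457,P[...,1]-.085)<.033)&(abs(P[...,2]-.190)<.003)&(hsv[...,2]>70)&(hsv[...,1]<60)
q=P[n];print(n.sum(),q.mean(0),q[:,:2].min(0),q[:,:2].max(0))
# holes: bore outline from below pixels
b=(P[...,2]<.16)&(np.abs(np.mgrid[0:480,0:640][1]-316)<35)&(np.abs(np.mgrid[0:480,0:640][0]-317)<22)
v,u=np.nonzero(b);print(b.sum(),u.min(),u.max(),v.min(),v.max())
# project model rings for candidate centres
for cx in(.4535,.457,.4605):
    a=np.linspace(0,2*np.pi,9)[:-1]
    print(cx,proj(s,np.c_[cx+.013*np.cos(a),.085+.013*np.sin(a),0*a+.1905]).round(0).tolist(),proj(s,[cx+.028,.085,.1805]).round(0))
save(s,"w3d.png",(240,240,400,360),5)
E
```

```text
6044 [0.45634747 0.08658057 0.19023673] [0.43366991 0.06253078] [0.47620317 0.11017689]
1424 288 344 300 334
0.4535 [[319.0, 304.0], [295.0, 313.0], [287.0, 334.0], [297.0, 354.0], [321.0, 362.0], [344.0, 353.0], [354.0, 333.0], [344.0, 312.0]] [[318. 257.]]
0.457 [[319.0, 295.0], [295.0, 305.0], [286.0, 327.0], [297.0, 347.0], [321.0, 354.0], [344.0, 345.0], [354.0, 325.0], [344.0, 304.0]] [[317. 248.]]
0.4605 [[318.0, 287.0], [294.0, 297.0], [285.0, 319.0], [297.0, 339.0], [320.0, 347.0], [344.0, 338.0], [354.0, 317.0], [343.0, 295.0]] [[317. 240.]]
```

View pics/w3d.png

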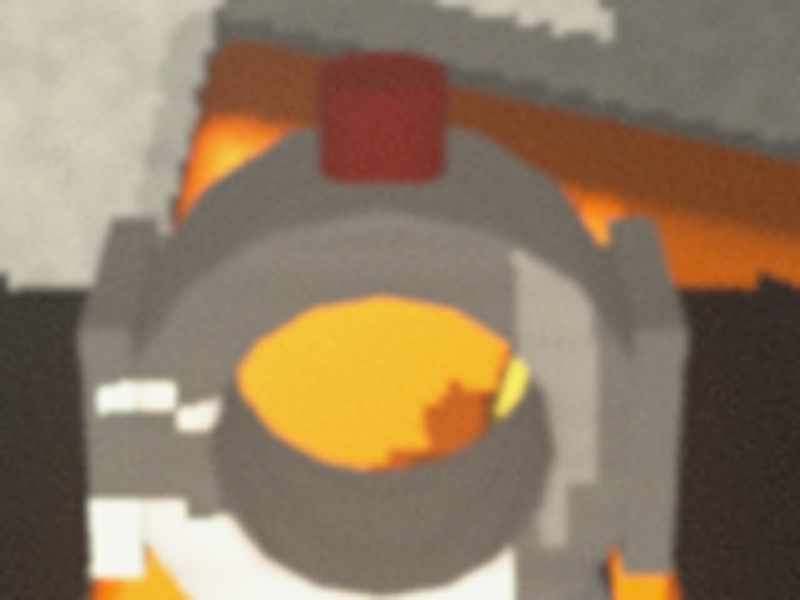

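Crop: bore rim spans u 282–351, v 299–359, screw end at (317,251); so the collar is about 1.5 mm off the TCP in the camera's view, dx to the spindle about 102 mm. Moving above the tip and checking there.

```bash
python3 -m inch '[[0.8,0,0,-0.1,30],[0.8,0,0,0,30],[0.8,0,0,0,30],[0.9,0,0,0,30],[0.8,-0.05,0,0,30]]'
python3 -m inch '[[0,0,-0.5,0,30],[0,0,-0.4,0,30],[0,0,0,0,30],[0,0,0,0,30]]'
python3 - <<'E'
from h import *
import pickle
s=snap("wrist");pickle.dump(s,open("w4.pkl","wb"));save(s,"w4.png",(240,240,400,360),5)
st=r.get_state();print(st["q"].round(3),st["tool_pos"])
E
```

```text
clock: 5.9
tool_pos: [0.557, 0.0809, 0.1986]
eef_rot: [1.0, -0.024, -0.0, 0.001]
contact_force: [0.8, -0.4, -1.6]
opening: 0.518
clock: 6.3
tool_pos: [0.5547, 0.0827, 0.1756]
eef_rot: [1.0, -0.023, -0.001, 0.0]
contact_force: [-0.3, -0.4, -1.4]
opening: 0.519
[-0.264  0.72   0.057  1.844 -0.068  0.581 -1.781] [0.55530294 0.08282959 0.17608192]
```

View pics/w4.png

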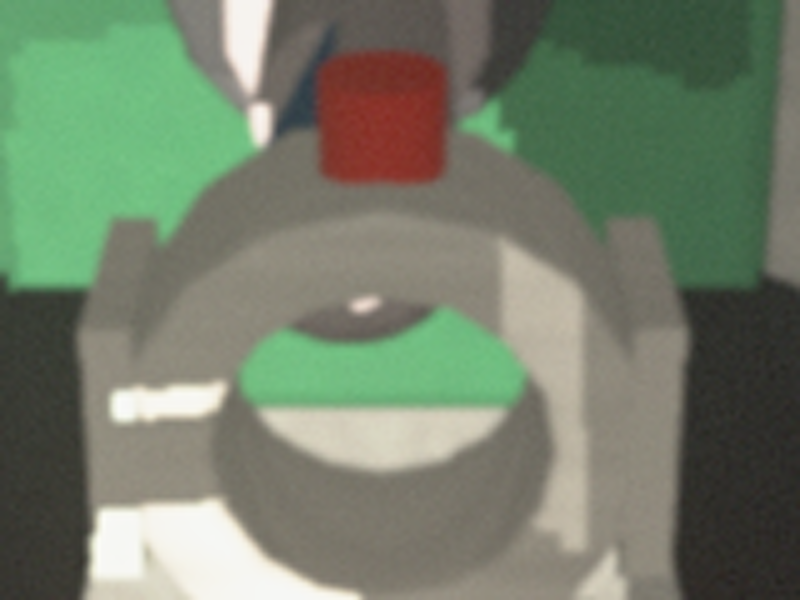

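Picture: through the bore the tip's near edge shows at (312,308), horizontally centred near u=313, bore centred at u≈316.

```bash
python3 - <<'E'
from h import *
import pickle
s=pickle.load(open("w4.pkl","rb"));P=cloud(s)
for z in(.134,.137): print("near tip edge",z,atz(s,313,308.4,z))
print(proj(s,[[.5578-.011,.0852,.134],[.5578-.0095,.0852,.137]]))
n=(abs(P[...,0]-.557)<.02)&(abs(P[...,1]-.0852)<.02)&(P[...,2]>.125)&(P[...,2]<.14)
v,u=np.nonzero(n);print(n.sum(),P[n].mean(0),P[n].min(0),u.min(),u.max(),v.max())
zt=.1757-.0082
for dx in(0,.001,.002):
  for dy in (0,.0015):
    a=np.linspace(0,2*np.pi,5)[:-1];print(dx,dy,proj(s,np.c_[.5553+dx+.013*np.cos(a),.0828+dy+.013*np.sin(a),0*a+zt]).round(0).tolist())
E
```

```text
near tip edge 0.134 [[0.54731762 0.08404644 0.134     ]]
near tip edge 0.137 [[0.54896172 0.08394507 0.137     ]]
[[310.61320113 309.46915718]
 [310.36744264 309.77181726]]
188 [0.55089402 0.084165   0.13559937] [0.54709609 0.07730854 0.12533501] 298 327 308
0 0 [[313.0, 302.0], [281.0, 333.0], [316.0, 360.0], [348.0, 331.0]]
0 0.0015 [[309.0, 302.0], [277.0, 334.0], [312.0, 360.0], [344.0, 331.0]]
0.001 0 [[313.0, 300.0], [281.0, 331.0], [316.0, 358.0], [348.0, 328.0]]
0.001 0.0015 [[309.0, 300.0], [277.0, 331.0], [312.0, 358.0], [344.0, 329.0]]
0.002 0 [[313.0, 297.0], [281.0, 329.0], [316.0, 356.0], [348.0, 326.0]]
0.002 0.0015 [[309.0, 298.0], [277.0, 329.0], [312.0, 356.0], [344.0, 326.0]]
```

```bash
python3 -m inch '[[0.09,0.08,0,0,30],[0,0,-0.3,0,30],[0,0,-0.1,0,30],[0,0,0,0,30]]'
python3 -m inch '[[0,0,-0.2,0,30],[0,0,0,0,30],[0,0,0,0,30]]'
python3 -m inch '[[0,0,-0.2,0,30],[0,0,0,0,30],[0,0,0,0,30]]'
python3 - <<'E'
from h import *
import pickle
s=snap("wrist");pickle.dump(s,open("w5.pkl","wb"));save(s,"w5.png",(240,240,400,360),5)
st=r.get_state();print(st["contact_force"].round(2),st["moment"].round(3),st["tool_pos"])
E
```

```text
clock: 6.75
tool_pos: [0.558, 0.085, 0.1657]
eef_rot: [1.0, -0.023, -0.001, 0.0]
contact_force: [0.1, -0.4, -1.2]
opening: 0.519
clock: 7.05
tool_pos: [0.5584, 0.0849, 0.1611]
eef_rot: [1.0, -0.023, -0.0, 0.0]
contact_force: [0.1, -0.3, -1.0]
opening: 0.518
clock: 7.35
tool_pos: [0.5584, 0.0849, 0.1561]
eef_rot: [1.0, -0.023, -0.0, 0.0]
contact_force: [-0.8, 0.1, -1.1]
opening: 0.523
[-0.9  -0.43 -1.23] [ 0.089  0.042 -0.003] [0.55854606 0.08497136 0.15620524]
```

```bash
python3 -m inch '[[0,0,-0.2,0,30],[0,0,-0.2,0,30],[0,0,0,0,30],[0,0,0,0,30]]'
python3 -m inch '[[0,0,-0.2,0,30],[0,0,-0.2,0,30],[0,0,0,0,30],[0,0,0,0,30]]'
python3 - <<'E'
from h import *
st=r.get_state();print(st["contact_force"].round(2),st["moment"].round(3),st["tool_pos"])
E
```

```text
clock: 7.8
tool_pos: [0.5584, 0.085, 0.146]
eef_rot: [1.0, -0.023, -0.0, 0.0]
contact_force: [0.2, -0.6, -0.3]
opening: 0.52
clock: 8.2
tool_pos: [0.5584, 0.085, 0.136]
eef_rot: [1.0, -0.023, -0.0, 0.0]
contact_force: [-0.5, 0.4, -0.7]
opening: 0.523
[-0.45  0.4  -0.7 ] [0.011 0.032 0.005] [0.55842378 0.08496375 0.13599715]
```

```bash
python3 -m inch '[[0,0,-0.3,0,30],[0,0,-0.3,0,30],[0,0,-0.3,0,30],[0,0,0,0,30],[0,0,0,0,30]]'
python3 -m inch '[[0,0,-0.16,0,30],[0,0,-0.08,0,30],[0,0,0,0,30],[0,0,0,0,30]]'

```

```text
clock: 8.7
tool_pos: [0.5584, 0.0849, 0.1134]
eef_rot: [1.0, -0.023, -0.0, 0.0]
contact_force: [-0.5, -0.1, -1.2]
opening: 0.515
clock: 9.1
tool_pos: [0.5586, 0.085, 0.1078]
eef_rot: [1.0, -0.023, 0.0, 0.0]
contact_force: [0.6, -0.2, -0.3]
opening: 0.516
```

```bash
python3 -m inch '[[0,0,-0.06,0,30],[0,0,0,0,30],[0,0,0,0,30]]'
python3 -m inch '[[0,0,-0.06,0,30],[0,0,0,0,30],[0,0,0,0,30]]'

```

```text
clock: 9.4
tool_pos: [0.5585, 0.085, 0.1062]
eef_rot: [1.0, -0.023, 0.0, 0.0]
contact_force: [-0.6, -0.4, -1.0]
opening: 0.518
clock: 9.7
tool_pos: [0.5585, 0.085, 0.1047]
eef_rot: [1.0, -0.023, -0.0, 0.0]
contact_force: [0.6, -0.2, -0.9]
opening: 0.519
```

```bash
python3 -m inch '[[0,0,-0.06,0,30],[0,0,0,0,30],[0,0,0,0,30]]'
python3 -m inch '[[0,0,-0.06,0,30],[0,0,0,0,30],[0,0,0,0,30]]'

```

```text
clock: 10.0
tool_pos: [0.5585, 0.085, 0.1032]
eef_rot: [1.0, -0.023, -0.0, 0.0]
contact_force: [-0.3, 0.5, -1.2]
opening: 0.518
clock: 10.3
tool_pos: [0.5586, 0.085, 0.1025]
eef_rot: [1.0, -0.023, 0.0, -0.0]
contact_force: [-1.9, 0.1, 5.2]
opening: 0.516
```

```bash
python3 -m inch '[[0,0,0.04,0,50],[0,0,0,0,56],[0,0,0,0,64],[0,0,0,0,70],[0,0,0,0,70]]'
python3 -m inch '[[0,0,1,0,70],[0,0,1,0,70],[0,0,1,0,70],[-0.9,0,1,0,70],[-1,0,0,0,70]]'
python3 -m inch '[[-1,0,0,0,70],[-1,0,0,0,70],[-0.1,0,0,0,70],[0,0,0,0,70]]'
python3 - <<'E'
from h import *
import pickle
s=snap("wrist");pickle.dump(s,open("w6.pkl","wb"));save(s,"w6.png",(230,0,400,130),4.7)
P=cloud(s);n=(np.hypot(P[...,0]-.558,P[...,1]-.085)<.03)
for a,b in((.091,.1),(.132,.14)):
    m=n&(P[...,2]>a)&(P[...,2]<b)
    if m.sum()>3: q=P[m];print(m.sum(),np.median(q[:,2]),cv2.minEnclosingCircle((q[:,:2]*1000).astype(np.float32)),cv2.minAreaRect((q[:,:2]*1000).astype(np.float32)))
print(r.get_state()["tool_pos"])
E
```

```text
clock: 10.8
tool_pos: [0.5585, 0.0849, 0.1026]
eef_rot: [1.0, -0.023, -0.0, 0.0]
contact_force: [0.7, -0.7, 0.2]
opening: 0.794
clock: 11.3
tool_pos: [0.513, 0.0852, 0.2055]
eef_rot: [1.0, -0.024, 0.004, -0.001]
contact_force: [-0.7, 1.3, -1.0]
opening: 0.794
clock: 11.7
tool_pos: [0.4587, 0.0851, 0.2029]
eef_rot: [1.0, -0.023, 0.0, -0.0]
contact_force: [0.1, -0.7, 0.7]
opening: 0.792
3232 0.09429118959811157 ((559.8696899414062, 84.56353759765625), 25.35027313232422) ((559.81884765625, 84.56763458251953), (42.3546142578125, 50.34166717529297), 29.419572830200195)
1635 0.13592487879360804 ((558.0299682617188, 85.00973510742188), 11.08912467956543) ((557.181396484375, 83.50311279296875), (17.79098129272461, 21.966442108154297), 59.747249603271484)
[0.45972193 0.08515699 0.20292967]
```

View pics/w6.png

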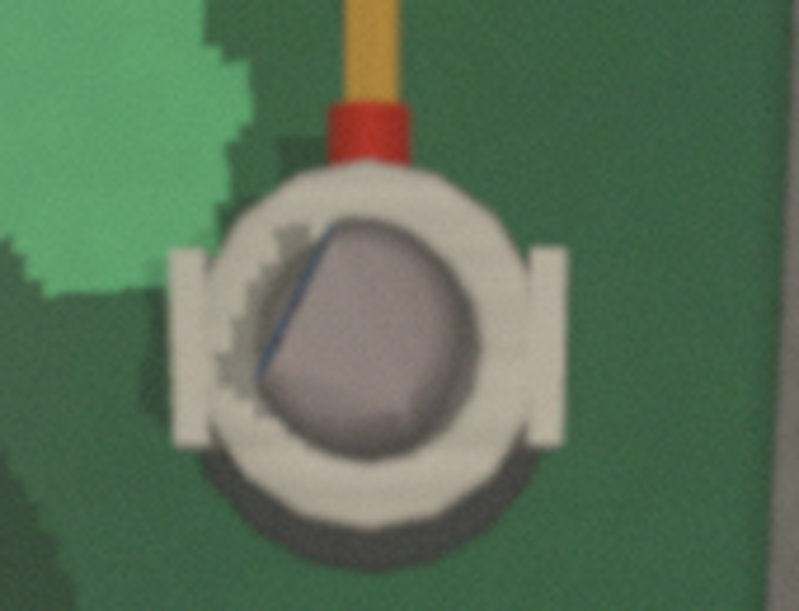

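Picture: collar seated on the shoulder, screw at (308,27) below the pointer's line, flat edge still upper-left (normal 59.8°). Now turning the tool by about 152° and moving to the tip.

```bash
python3 -m inch '[[0.2,0,0,1,60],[0.2,0,0,1,60],[0.2,0,0,1,60],[0.2,0,0,1,60],[0.2,0,0,1,60]]'
python3 -m inch '[[0.2,0,0,1,60],[0.2,0,0,1,60],[0.2,0,0,1,60],[0.2,0,0,1,60],[0.2,0,0,1,60]]'
python3 -m inch '[[0.2,0,0,1,60],[0.2,0,0,1,60],[0.2,0,0,1,60],[0.2,0,0,1,60],[0.2,0,0,1,60]]'
python3 -m inch '[[0.2,0,0,1,60],[0.2,0,0,1,60],[0.2,0,0,1,60],[0.2,0,0,1,60],[0.1,-0.07,0,1,60]]'
python3 -m inch '[[0,0,0,1,50],[0,0,0,1,50],[0,0,0,1,50],[0,0,0,1,50],[0,0,0,1,50]]'
python3 -m inch '[[0,0,0,0.4,50],[0,0,0,0,50],[0,0,0,0,50]]'
python3 - <<'E'
from h import *
st=r.get_state();print(st["q"].round(3),st["tool_pos"],R.from_quat(st["eef_rot"]).as_matrix()[:,:2].T.round(3))
E
```

```text
clock: 12.25
tool_pos: [0.4855, 0.085, 0.2027]
eef_rot: [0.971, 0.238, 0.001, 0.0]
contact_force: [0.4, 0.5, -0.4]
opening: 0.679
clock: 12.75
tool_pos: [0.5105, 0.0848, 0.2026]
eef_rot: [0.877, 0.481, 0.001, 0.0]
contact_force: [0.0, 0.6, 0.3]
opening: 0.685
clock: 13.25
tool_pos: [0.5354, 0.0847, 0.2026]
eef_rot: [0.723, 0.691, 0.001, 0.0]
contact_force: [1.5, 0.8, -0.4]
opening: 0.676
clock: 13.75
tool_pos: [0.5581, 0.0831, 0.2026]
eef_rot: [0.519, 0.855, 0.001, 0.001]
contact_force: [-0.4, -0.5, 0.5]
opening: 0.686
clock: 14.25
tool_pos: [0.5576, 0.0827, 0.2025]
eef_rot: [0.281, 0.96, 0.0, 0.0]
contact_force: [0.1, 0.0, -0.0]
opening: 0.572
clock: 14.55
tool_pos: [0.5569, 0.0829, 0.2025]
eef_rot: [0.263, 0.965, 0.0, 0.0]
contact_force: [-0.0, -0.1, 1.1]
opening: 0.564
[ 0.181  0.766 -0.716  1.796  0.661  0.835  0.179] [0.55689369 0.08291469 0.20253298] [[-0.862  0.507 -0.   ]
 [ 0.507  0.862  0.001]]
```

```bash
python3 -m inch '[[0,0,-0.8,0,50],[0,0,-0.8,0,50],[0,0,-0.8,0,50],[0,0,-0.4,0,50],[0,0,-0.2,0,50]]'
python3 -m inch '[[0,0,0,0,30],[0,0,0,0,15],[0,0,0,0,10],[0,0,0,0,10],[0,0,0,0,10]]' 15

```

```text
clock: 15.05
tool_pos: [0.556, 0.0831, 0.1269]
eef_rot: [0.262, 0.965, -0.0, -0.0]
contact_force: [0.5, -0.7, -0.1]
opening: 0.566
clock: 15.55
tool_pos: [0.5567, 0.0838, 0.1284]
eef_rot: [0.261, 0.965, 0.001, 0.001]
contact_force: [1.6, 1.8, 1.2]
opening: 0.198
```

```bash
python3 -m inch '[[0,0,0,0,10],[0,0,0,0,10]]' 25

```

```text
clock: 15.75
tool_pos: [0.5567, 0.0839, 0.1284]
eef_rot: [0.261, 0.965, 0.001, 0.001]
contact_force: [1.1, 1.6, 2.5]
opening: 0.202
```

```bash
python3 -m inch '[[0,0,0,-0.7,10],[0,0.01,0,-0.8,10],[-0.01,0,0,-0.8,10],[0,0.01,0,-0.8,10],[-0.01,0,0,-0.8,10]]'
python3 -m inch '[[0,0.01,0,-0.8,10],[0,0.01,0,-0.8,10],[-0.01,0,0,-0.8,10],[0,0.01,0,-0.8,10],[-0.01,0,0,-0.8,10]]'
python3 -m inch '[[0,0.01,0,-0.8,10],[0,0,0,-0.8,10],[0,0,0,-0.8,10],[0,0,0,0,10],[0,0,0,0,10]]'
python3 - <<'E'
from h import *
st=r.get_state();print(st["q"].round(3),st["tool_pos"],st["moment"].round(2),R.from_quat(st["eef_rot"]).as_matrix()[:,:2].T.round(3))
E
```

```text
clock: 16.25
tool_pos: [0.5561, 0.0843, 0.1283]
eef_rot: [0.453, 0.892, 0.001, 0.001]
contact_force: [1.2, 2.0, 3.3]
opening: 0.2
clock: 16.75
tool_pos: [0.5557, 0.085, 0.1283]
eef_rot: [0.628, 0.778, 0.001, 0.0]
contact_force: [1.9, 0.8, 3.3]
opening: 0.203
clock: 17.25
tool_pos: [0.5557, 0.0854, 0.1283]
eef_rot: [0.719, 0.695, 0.001, 0.0]
contact_force: [1.1, 1.0, 5.8]
opening: 0.199
[-0.033  0.81  -0.343  1.861  0.483  0.551 -0.728] [0.55565037 0.08539949 0.1283157 ] [ 0.28 -0.22 -0.04] [[ 0.034  0.999  0.001]
 [ 0.999 -0.034  0.002]]
```

```bash
python3 -m inch '[[0,0,0,0,10],[0,0,0,0,25],[0,0,0,0,40],[0,0,0,0,50],[0,0,0,0,60]]'
python3 -m inch '[[0,0,1,0,70],[0,0,1,0,70],[0,0,1,0,70],[-0.2,0,0,-1,70],[-0.2,0,0,-1,70]]'
python3 -m inch '[[-0.2,0,0,-1,70],[-0.2,0,0,-1,70],[-0.2,0,0,-1,70],[-0.2,0,0,-1,70],[-0.2,0,0,-1,70]]'
python3 -m inch '[[-0.2,0,0,-1,70],[-0.3,0,0,-1,70],[-0.3,0,0,-1,70],[-0.4,0,0,-1,70],[-0.4,0,0,-1,70]]'
python3 -m inch '[[-0.4,0,0,-1,70],[-0.4,0,0,-1,70],[-0.3,0,0,-1,70],[0,0,0,0,70],[0,0,0,0,70]]'
python3 - <<'E'
from h import *
import pickle
s=snap("wrist");pickle.dump(s,open("w7.pkl","wb"));save(s,"w7.png",(230,0,400,130),4.7)
P=cloud(s);n=(np.hypot(P[...,0]-.558,P[...,1]-.085)<.03)
for a,b in((.091,.1),(.132,.14)):
    m=n&(P[...,2]>a)&(P[...,2]<b)
    if m.sum()>3: q=P[m];print(m.sum(),np.median(q[:,2]),cv2.minEnclosingCircle((q[:,:2]*1000).astype(np.float32)),cv2.minAreaRect((q[:,:2]*1000).astype(np.float32)))
st=r.get_state();print(st["tool_pos"],st["eef_rot"],st["q"].round(3))
E
```

```text
clock: 17.75
tool_pos: [0.5546, 0.0843, 0.1274]
eef_rot: [0.72, 0.694, -0.001, -0.0]
contact_force: [0.1, 0.1, 0.1]
opening: 0.533
clock: 18.25
tool_pos: [0.5452, 0.0845, 0.2035]
eef_rot: [0.79, 0.613, 0.001, 0.0]
contact_force: [-0.5, -0.7, 0.4]
opening: 0.796
clock: 18.75
tool_pos: [0.5196, 0.0846, 0.2026]
eef_rot: [0.922, 0.388, -0.0, 0.0]
contact_force: [-0.4, -0.5, 0.4]
opening: 0.788
clock: 19.25
tool_pos: [0.4795, 0.0846, 0.2027]
eef_rot: [0.991, 0.136, -0.0, 0.0]
contact_force: [-0.4, -0.2, 0.3]
opening: 0.792
clock: 19.75
tool_pos: [0.4528, 0.0849, 0.2028]
eef_rot: [1.0, -0.017, 0.0, 0.0]
contact_force: [0.2, 0.6, -0.4]
opening: 0.793
3270 0.09427745022585468 ((559.4000854492188, 84.62928771972656), 25.45884895324707) ((559.7482299804688, 84.62891387939453), (46.33689880371094, 41.7132453918457), 85.25457763671875)
1672 0.13593901578926879 ((557.7286376953125, 85.35172271728516), 11.109197616577148) ((556.1300048828125, 85.4046630859375), (21.459686279296875, 17.86822509765625), 87.45106506347656)
[0.45305042 0.0848338  0.20277994] [ 9.99854933e-01 -1.70299812e-02  3.00975895e-04 -3.65542335e-05] [-0.314  0.577  0.044  2.112 -0.055  0.453 -1.832]
```

View pics/w7.png

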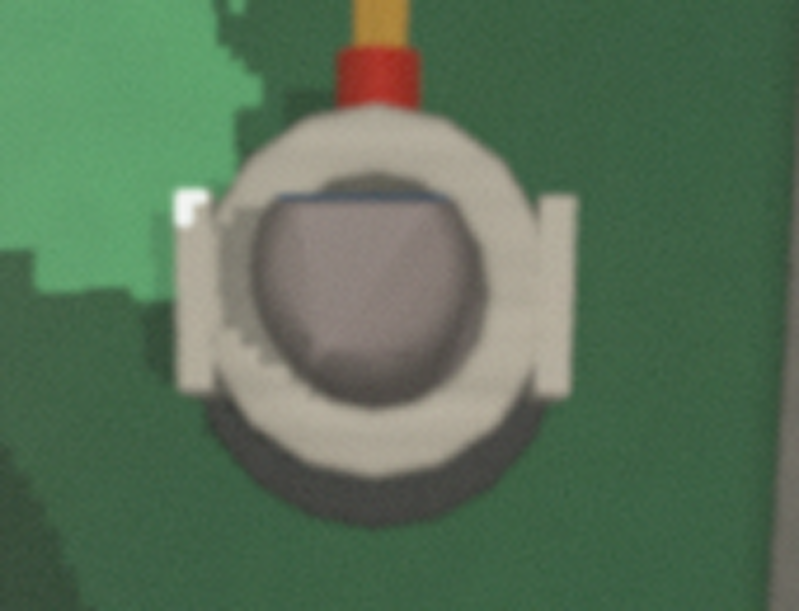

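Picture: flat edge now at the top, normal to the pointer (−2.5°, same as the drive); collar still seated with the screw along the pointer. Going to regrip it.

```bash
python3 -m inch '[[0.8,0,0,-0.1,70],[0.8,0,0,0,70],[0.9,0,0,0,70],[0.9,0,0,0,70],[0.8,0,0,0,70]]'
python3 -m inch '[[0,0,0,0,70],[0,0,0,0,70],[0,0,-0.5,0,70]]'
python3 -m inch '[[0,0,-0.8,0,70],[0,0,-0.8,0,70],[0,0,-0.8,0,70],[0,0,-0.6,0,70],[0,0,-0.5,0,70]]'
python3 -m inch '[[0,0,0,0,70],[0,0,0,0,70]]'

```

```text
clock: 20.3
tool_pos: [0.5592, 0.0845, 0.2027]
eef_rot: [1.0, -0.023, 0.0, -0.0]
contact_force: [0.2, 0.1, 0.2]
opening: 0.799
clock: 20.6
tool_pos: [0.5575, 0.0848, 0.1909]
eef_rot: [1.0, -0.023, 0.001, -0.0]
contact_force: [-0.2, 0.4, -0.1]
opening: 0.789
clock: 21.1
tool_pos: [0.5559, 0.0847, 0.1012]
eef_rot: [1.0, -0.023, -0.001, 0.0]
contact_force: [-0.4, -0.6, -0.1]
opening: 0.797
clock: 21.3
tool_pos: [0.5572, 0.0847, 0.1027]
eef_rot: [1.0, -0.023, -0.0, 0.0]
contact_force: [0.1, -0.1, -0.3]
opening: 0.796
```

```bash
python3 -m inch '[[0.05,0,0,0,60],[0,0,0,0,50],[0,0,0,0,40],[0,0,0,0,30],[0,0,0,0,30]]' 30
python3 -m inch '[[0,0,0,0,30],[0,0,0.2,0,30],[0,0,0.2,0,30],[0,0,0,0,30]]'

```

```text
clock: 21.8
tool_pos: [0.5591, 0.0848, 0.1032]
eef_rot: [1.0, -0.023, 0.0, -0.0]
contact_force: [-0.4, -0.2, 4.0]
opening: 0.517
clock: 22.2
tool_pos: [0.559, 0.0848, 0.1133]
eef_rot: [1.0, -0.023, 0.0, -0.0]
contact_force: [0.3, -0.6, -1.2]
opening: 0.517
```

```bash
python3 -m inch '[[0,0,0.3,0,30],[0,0,0.3,0,30],[0,0,0.3,0,30],[0,0,0.09,0,30],[0,0,0,0,30]]'
python3 -m inch '[[0,0,0,0,30],[0,0,0,0,30],[0,0,0,0,30]]'
python3 - <<'E'
from h import *
import pickle
st=r.get_state();print(st["tool_pos"],st["contact_force"].round(2),st["moment"].round(3),st["qd"].round(3))
s=snap("wrist");pickle.dump(s,open("w8.pkl","wb"));save(s,"w8.png",(220,230,420,380),4)
P=cloud(s);n=(np.hypot(P[...,0]-.558,P[...,1]-.085)<.022)
print(np.median(P[n&(P[...,2]>.12)&(P[...,2]<.1335)][:,2]))
s=snap("side");pickle.dump(s,open("sd8.pkl","wb"))
E
```

```text
clock: 22.7
tool_pos: [0.5591, 0.0848, 0.1381]
eef_rot: [1.0, -0.023, 0.001, -0.0]
contact_force: [0.8, 0.3, -0.2]
opening: 0.521
clock: 23.0
tool_pos: [0.5586, 0.0847, 0.1372]
eef_rot: [1.0, -0.023, -0.0, 0.0]
contact_force: [-0.2, 0.6, -1.5]
opening: 0.514
[0.55857572 0.0847077  0.13721231] [-0.18  0.56 -1.51] [ 0.027 -0.063 -0.025] [-0.    -0.001  0.002 -0.001 -0.003  0.001  0.001]
0.12815531811570266
```

View pics/w8.png

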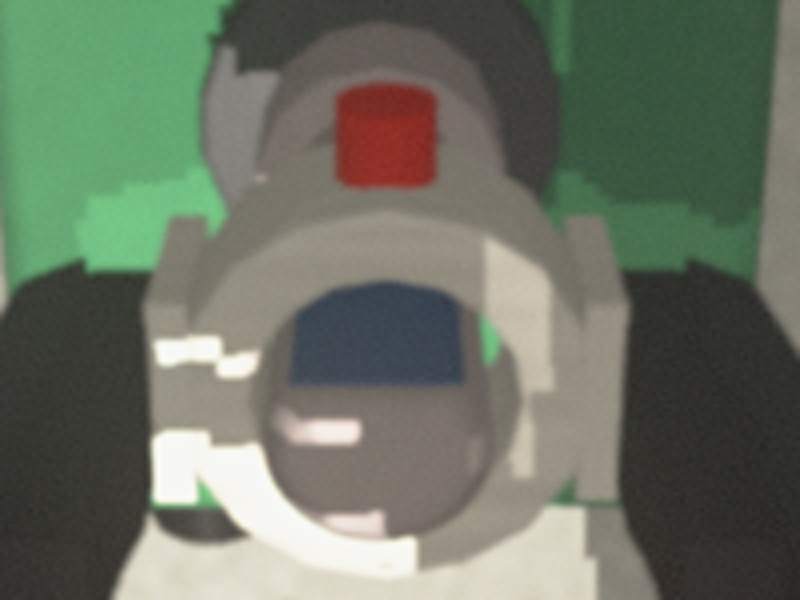

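Picture: the collar is level around the flat, screw head (316,262) centred on the blue flat. The bore is not wedged, and the wrist force is near the collar's weight. Handing in.

```bash
python3 - <<'E'
from h import *
import pickle
a=pickle.load(open("s0.pkl","rb"))["side"];b=pickle.load(open("sd8.pkl","rb"))
for n,(u,v) in dict(tin=(325,310),pot=(279,164),jar=(199,275)).items():
    A,B=[x["pixels"][v-12:v+12,u-12:u+12].astype(int) for x in(a,b)];print(n,abs(A-B).mean())
print(r.finish_job())
E
```

```text
tin 6.982638888888889
pot 51.66608796296296
jar 5.6655092592592595
the job is handed in; nothing more can be done
None
```

```bash
python3 - <<'E'
from h import *
import pickle
a=pickle.load(open("s0.pkl","rb"))["side"];b=pickle.load(open("sd8.pkl","rb"))
print(a["range_z"][164,279],b["range_z"][164,279],pt(b,[279],[164]))
E
```

```text
1.5812937 1.5799416 [[ 0.72845201 -0.12760269  0.04139469]]
```

The job is handed in, and every check I made beforehand was within limits. `finish_job` gives no verdict, so I can't confirm the result.

**What I did**
- I set the collar down over the spindle onto the shoulder. There was light contact at the expected height, then I let go.
- I pinched the tip across its flat. The jaws closed to about 17.7 mm against the 18 mm expected, which puts a finger on the flat.
- I turned the spindle about 62° until the flat faced the way the pointer points.
- I gripped the collar again, lifted it 35 mm and kept hold of it.

**Last checks**

| Check | Measured | Limit |
|---|---|---|
| Flat direction against pointer | −2.5° for both, so about 0° apart | within 0.2 rad (11.5°) |
| Collar mid-height | about 119 mm | 120 ± 7 mm |
| Sideways wrist force | about 0.6 N | 3 N pressing on the spindle |
| Run time when handed in | about 23 s | 58 s |

- **Collar in the last picture:** it was level, with the set-screw over the flat. The bore sat a millimetre or so off-centre and was not visibly wedged against the spindle.
- **Bystanders:** the gold tin and brush jar looked unchanged from the side camera.
- **Disagreement on the blue pot:** its image patch changed noticeably in colour, which looks like the arm's shadow but I did not look at that picture to confirm it. The depth reading put it within about 1 mm of where it started.

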